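# Check off a packed meal tray by its lid bubbles

## Robot

A 6-joint arm with a two-finger parallel gripper is mounted at the origin on the work surface. World frame = base frame: x ahead of the robot, y to its left, z up, the work surface at z = 0. Lengths are in m, angles in rad, forces in N, time in s.
With the tool pointing down it reaches from about 0.25 to 0.775 m from the base axis. Payload 4 kg.
Tool frame: the origin (TCP) lies at the very end of the fingers, on their centre line; the grasp point (between the pads) lies ctrl.tcp_to_grasp behind it (ctrl.tcp_to_grasp is the distance from the TCP to the grasp point, in m); z points along the fingers, x is the direction in which the jaws open and shut, and the axes are right-handed (so a half turn about z gives the same grasp; the last joint's range is limited). The gripper opens to 85 mm and grips with 20 to 120 N. Pads are 22 mm wide; open, the fingers measure 114 mm over their backs; the gripper's body (76 mm by 85 mm) begins 54 mm behind the grasp point. The pads swing forward as they close: fully open they stand 13 mm farther back than shut.
Start: joints at [-1.443, 0.087, 1.371, -0, 1.684, -0.103], TCP at [0.126, -0.535, 0.231] pointing down, gripper open.
Joint ranges: [-3.1, 3.1], [-0.76, 2.03], [0.27, 2.55], [-1.08, 4.22], [0.17, 2.65], [-2.57, 2.57]. Speed limits (rad/s): [2.79, 2.79, 3.14, 3.14, 3.14, 3.14].

## Interface

Orientations are given as a unit quaternion [w, x, y, z].
In Python, from station import ctrl gives the robot as it stands.
- The arm moves only by the shell command python3 -m crank 'ROWS' [FORCE]. ROWS is JSON, a list of rows, each an object with "travel": the shift along the tool's x, y, z in mm, a list of three; "dr": the turn, a rotation vector about the tool's x, y, z in rad, a list of three; "grip": the finger opening in mm, from 0 to 85.4. A call has 1 to 20 rows; each row shifts and turns the pose as measured when the row begins, along the tool's axes as they then stand; what a row does not reach is not made up. A row lasts 1/12 s, in which the tool goes at most 41.7 mm and 7.16 degrees, less where a joint would pass 70% of its speed; a pose out of reach is approached as far as the arm can. A call is refused whole if a number of a shift passes 41.7 or a number of a turn 0.125, either way. A call with a gripper value outside its range is refused whole. The fingers move at their own pace and stop on an object; FORCE is the grip in N (left out, the last holds). Time passes only in rows, so rows that do not move let the fingers close. It gives the time, the measured TCP pose, the force and the opening at its end, in the units of the state.
- ctrl.get_obs(): the state, without advancing time (a new reading comes with each control period).
- ctrl.capture(name): name is "scene" or "top"; returns the picture (480x640x3 uint8, red, green, blue); there is no depth.
- ctrl.calibration(name): a dict with "intrinsics" (3x3 intrinsics, pixels), "camera_from_world" (4x4, takes a point from world to camera coordinates). Camera axes: x right, y down, z forward; pixel columns grow to the right and rows downward; lengths in m; the calibration is good to about 2 mm. A picture is of the moment at which its call begins. calibration takes no time and is no camera call.
- ctrl.finish_job(): hands the job in, once; it reports no verdict.
The state is a dict: "t": time; "joint_pos": joint angles; "qd": joint speeds; "tau": joint torques, N m; "tcp_pos": TCP position; "tool_rot": TCP orientation; "contact_force": force on the tool from outside, world axes, zero at the start; "torque": the same for the moment, N m; "opening": finger opening in m.
Only numpy, scipy, OpenCV 4.12 (cv2) and the standard library are available. Lean on these libraries where they do the work, as an engineer would, in place of code of your own. Each camera call takes 0.05 s, during which the arm holds its last target. There are 200 camera calls.

## Task

Check off the meals on the brown tray: with a fingertip, lightly press down the bubble in the middle of each lid so that it stays well in (clearly more than half its travel), first the green one on the soup tub, then the yellow one on the clear meal box, then the blue one on the dessert cup. Leave the red bubble on the sauce pot alone, and do not lift, shift or tip anything.

Things in the scene. Friction and masses are not known exactly. Their poses are not given: they have to be found in the camera images.
- tray: Brown meal tray, fixed, 320 x 440 mm, rim 22 mm high, inner floor 5 mm above the table. Origin at the centre of its underside; x along the 320 mm side.
- soup_tub: Loose round white soup tub, 98 mm across the white lid, 70 mm high to the lid's top, about 0.3 kg, green bubble at the lid's centre. Origin at the centre of its underside.
- meal_box: Loose rectangular meal box, black base and clear lid over fried rolls, 146 x 106 mm (x by y), 50 mm high to the lid's top, about 0.3 kg, yellow bubble at the lid's centre. Origin at the centre of its underside.
- dessert_cup: Loose round pink dessert cup with white lid, 78 mm across, 58 mm high to the lid's top, about 0.2 kg, blue bubble at the lid's centre. Origin at the centre of its underside.
- sauce_pot: Loose round black sauce pot, 74 mm across, 42 mm high to the lid's top, red bubble at the lid's centre; not to be checked off. Origin at the centre of its underside.
- green_bubble (a joint): A round soft push-in cap 28 mm across; new, it stands 15.5 mm proud of the lid. Value: m that it stays in when let go, 0 new to 0.010 at its stop (still 5.5 mm proud); starts at 0 to 0.0015. A push of about 2.5 N moves it straight down and it stays where it is left; the soft cap gives by another 0.5 mm per N of push (1.3 mm while it moves) and springs back by that when let go. At its stop only the cap gives. On the soup tub.
- yellow_bubble (a joint): A round soft push-in cap 28 mm across; new, it stands 15.5 mm proud of the lid. Value: m that it stays in when let go, 0 new to 0.010 at its stop (still 5.5 mm proud); starts at 0 to 0.0015. A push of about 2.5 N moves it straight down and it stays where it is left; the soft cap gives by another 0.5 mm per N of push (1.3 mm while it moves) and springs back by that when let go. At its stop only the cap gives. On the meal box.
- blue_bubble (a joint): A round soft push-in cap 28 mm across; new, it stands 15.5 mm proud of the lid. Value: m that it stays in when let go, 0 new to 0.010 at its stop (still 5.5 mm proud); starts at 0 to 0.0015. A push of about 2.5 N moves it straight down and it stays where it is left; the soft cap gives by another 0.5 mm per N of push (1.3 mm while it moves) and springs back by that when let go. At its stop only the cap gives. On the dessert cup.
- red_bubble (a joint): The same kind of push-in cap on the sauce pot, red, new (0): leave it alone.
- green_bubble_top (a point): Centre of the flat top (22 mm across) of the green bubble; it sinks with the bubble. z points up.
- yellow_bubble_top (a point): Centre of the flat top (22 mm across) of the yellow bubble; it sinks with the bubble. z points up.
- blue_bubble_top (a point): Centre of the flat top (22 mm across) of the blue bubble; it sinks with the bubble. z points up.
- red_bubble_top (a point): Centre of the flat top (22 mm across) of the red bubble; it sinks with the bubble. z points up.
- water_bottle: Loose small water bottle, blue cap, standing on the tray, 52 mm across, 125 mm high. Origin at the centre of its underside.
- rice_pack: Loose white pack of rice on the tray, 100 x 54 x 34 mm high. Origin at the centre of its underside.
- plates: Loose stack of white plates on the table to the robot's left, 172 mm across, 45 mm high. Origin at the centre of its underside.
- spare_bottle: Loose water bottle like the other, standing on the table to the robot's right. Origin at the centre of its underside.
- spoon: Loose steel spoon lying on the table to the robot's right, handle towards the robot.
Mind the look-alikes: they are no part of the job. Leave any orange or turquoise look-alike of the dessert_cup alone.

How it is judged:
By the outcome, as a careful person would: the job done as asked, in the order asked, and still so for the second after the job is handed in, with the robot touching nothing.
It also fails if it takes over 48 s, if anything falls off the work surface, if the arm or the gripper's body presses on something with over 40 N, if the wrist force passes 120 N, or if a joint passes its speed limit or range.

## Working session

There is one attempt and no reset: what is moved stays moved. The work goes in short steps, Python scripts to look and compute and a shell command to move; the robot and the scene stay as the last step left them, time stands still between calls to the robot, and variables do not carry over. Pictures are saved under pics/ and viewed, about 8 in all and at most 12, crops included, and the job is handed in when it is done.

```bash
mkdir -p pics; ls; python3 - <<'E'
from station import ctrl
import cv2
for n in("scene","top"):
    cv2.imwrite(f"pics/{n}0.png",ctrl.capture(n)[:,:,::-1]); c=ctrl.calibration(n); print(n,c)
o=ctrl.get_obs(); print(o, ctrl.tcp_to_grasp)
E
```

```text
pics
scene {'intrinsics': array([[614.81767756,   0.        , 327.84198351],
       [  0.        , 614.81767756, 234.65976168],
       [  0.        ,   0.        ,   1.        ]]), 'camera_from_world': array([[ 0.84383803,  0.53656986,  0.0054924 , -0.53285752],
       [ 0.31748956, -0.49099678, -0.81124752, -0.11445715],
       [-0.43259421,  0.68630529, -0.58467709,  2.11359934],
       [ 0.        ,  0.        ,  0.        ,  1.        ]])}
top {'intrinsics': array([[575.34034642,   0.        , 322.33627904],
       [  0.        , 575.34034642, 234.58921542],
       [  0.        ,   0.        ,   1.        ]]), 'camera_from_world': array([[-0.01103003, -0.99985141,  0.01324745,  0.0298917 ],
       [-0.99035915,  0.00909392, -0.13822466,  0.58021506],
       [ 0.13808365, -0.01464436, -0.9903123 ,  1.60845078],
       [ 0.        ,  0.        ,  0.        ,  1.        ]])}
{'t': 0.1, 'joint_pos': array([-1.44307023e+00,  8.78894619e-02,  1.37214014e+00,  1.60622633e-05,
        1.68361049e+00, -1.03105720e-01]), 'qd': array([ 8.66762465e-04,  2.28189654e-04, -3.24511626e-03, -1.69240346e-03,
       -9.24400121e-04, -3.81267442e-05]), 'tau': array([ 3.38563055e-03, -3.53009570e+01, -3.14220393e+01,  6.31820944e-05,
        7.90741498e-03,  1.25261576e-05]), 'tcp_pos': array([ 0.12577141, -0.53495205,  0.23023283]), 'tool_rot': array([-7.20626637e-04,  7.83832832e-01, -6.20971049e-01, -7.27162400e-04]), 'contact_force': array([0.38288391, 0.18770916, 0.2504066 ]), 'torque': array([-0.03201508, -0.0363029 ,  0.05313118]), 'opening': 0.08521137195886441} 0.0187
```

View pics/top0.png

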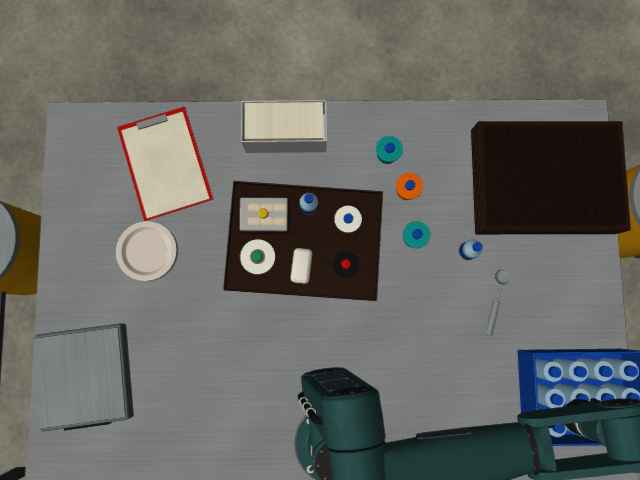

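View pics/scene0.png

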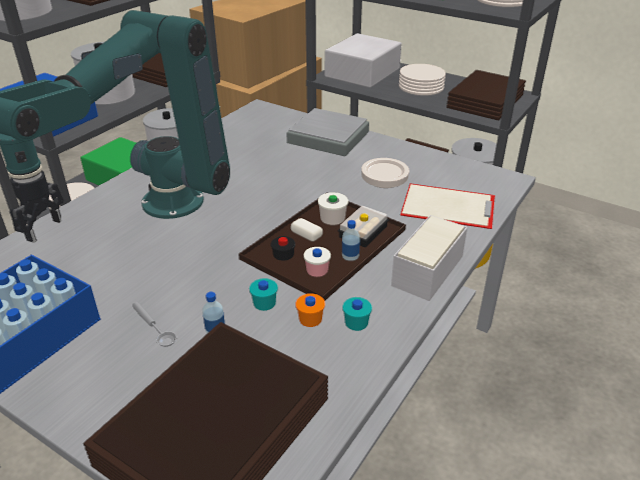

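```bash
cat > h.py <<'E'
from station import ctrl
import cv2, numpy as np
from scipy.spatial.transform import Rotation as R
def ray(n,u,z):
    c=ctrl.calibration(n);K=c["intrinsics"];T=c["camera_from_world"]
    o=-T[:3,:3].T@T[:3,3]; d=T[:3,:3].T@np.linalg.inv(K)@[*u,1]
    return o+d*(z-o[2])/d[2]
ROI={"top":(225,180,385,300),"scene":(240,185,410,295)}
HUE={"green":(50,80),"yellow":(18,32),"blue":(105,125),"red":(0,5)}
def blobs(n,img,col):
    x0,y0,x1,y1=ROI[n]; h=cv2.cvtColor(img,cv2.COLOR_RGB2HSV)[y0:y1,x0:x1]
    lo,hi=HUE[col]; m=cv2.inRange(h,(lo,140,60),(hi,255,255))
    k,_,s,c=cv2.connectedComponentsWithStats(m)
    return [(c[i]+[x0,y0],s[i,4]) for i in range(1,k) if s[i,4]>=15]
def go(p):
    o=ctrl.get_obs(); r=R.from_quat(np.roll(o["tool_rot"],-1))
    return r.inv().apply(np.array(p)-o["tcp_pos"])*1000
E
python3 - <<'E'
from h import *
Z=dict(green=.0905,yellow=.0705,blue=.0785,red=.0625)
for n in("top","scene"):
    img=cv2.imread(f"pics/{n}0.png")[:,:,::-1].copy()
    for c in Z:
        for u,a in blobs(n,img,c): print(n,c,u.round(1),a,ray(n,u,Z[c]-.005).round(4))
img=cv2.imread("pics/top0.png")[180:300,225:385]
img2=cv2.imread("pics/scene0.png")[185:295,240:410]
cv2.imwrite("pics/c0.png",np.vstack([cv2.resize(img,(480,300)),cv2.resize(img2,(480,300))]))
E
```

```text
top green [256.8 256. ] 73 [0.516  0.2068 0.0855]
top yellow [262.7 212.9] 75 [0.6404 0.1925 0.0655]
top blue [308.1 198. ] 67 [0.6808 0.0636 0.0735]
top blue [347.8 218. ] 65 [ 0.6223 -0.0478  0.0735]
top red [345.4 263.5] 79 [ 0.4951 -0.0397  0.0575]
scene green [332.6 198.4] 41 [0.5219 0.2001 0.0855]
scene yellow [363.6 217. ] 51 [0.6443 0.1877 0.0655]
scene blue [351.1 224. ] 49 [0.6368 0.1236 0.0735]
scene blue [350.5 249.7] 161 [0.7017 0.0106 0.0735]
scene blue [316.9 252.4] 60 [ 0.6273 -0.0528  0.0735]
scene blue [263. 285.] 72 [ 0.5846 -0.2508  0.0735]
scene red [404.4 214.5] 21 [0.7406 0.281  0.0575]
scene red [282.5 240.9] 77 [ 0.4986 -0.0439  0.0575]
```

View pics/c0.png

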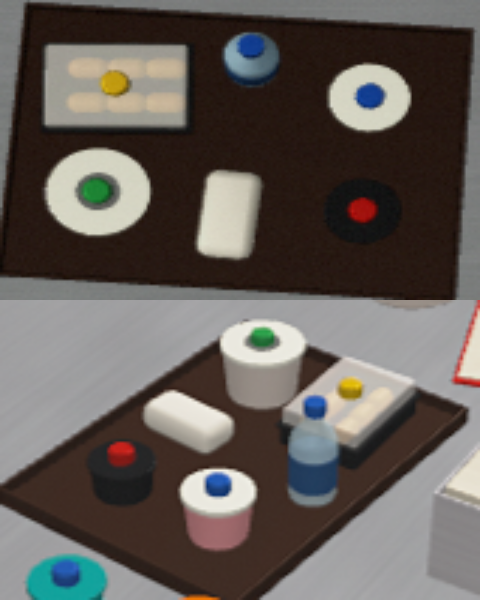

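Top view: green (256.8,256), yellow (262.7,212.9), and blue on the pink cup (347.8,218). The blob at (308,198) is the bottle's cap. The two views agree to about 6 mm, and the residual lies towards the scene camera because it sees the caps' near sides. I'll trust the top view and start moving.

```bash
python3 -m crank '[{"travel":[-30,-26,0],"dr":[0,0,0],"grip":0},{"travel":[-30,-26,0],"dr":[0,0,0],"grip":0},{"travel":[-30,-26,0],"dr":[0,0,0],"grip":0},{"travel":[-30,-26,0],"dr":[0,0,0],"grip":0},{"travel":[-30,-26,0],"dr":[0,0,0],"grip":0},{"travel":[-30,-26,0],"dr":[0,0,0],"grip":0},{"travel":[-30,-26,0],"dr":[0,0,0],"grip":0},{"travel":[-30,-26,0],"dr":[0,0,0],"grip":0},{"travel":[-30,-26,0],"dr":[0,0,0],"grip":0},{"travel":[-30,-26,0],"dr":[0,0,0],"grip":0},{"travel":[-30,-26,0],"dr":[0,0,0],"grip":0},{"travel":[-30,-26,0],"dr":[0,0,0],"grip":0},{"travel":[-30,-26,0],"dr":[0,0,0],"grip":0},{"travel":[-30,-26,0],"dr":[0,0,0],"grip":0},{"travel":[-30,-26,0],"dr":[0,0,0],"grip":0},{"travel":[-30,-26,0],"dr":[0,0,0],"grip":0},{"travel":[-30,-26,0],"dr":[0,0,0],"grip":0},{"travel":[-30,-26,0],"dr":[0,0,0],"grip":0},{"travel":[-30,-26,0],"dr":[0,0,0],"grip":0},{"travel":[-30,-26,0],"dr":[0,0,0],"grip":0}]'
python3 -c "
from h import *
print(go([.517,.205,.13]),ctrl.get_obs()['opening'])"
```

```text
t: 1.77
tcp_pos: [0.5046, 0.1961, 0.2235]
tool_rot: [-0.003, 0.779, -0.627, -0.006]
contact_force: [1.4, -0.9, 1.1]
opening: -0.0
[ -4.88113633 -14.27393115  93.48975987] -4.251489263031345e-05
```

```bash
python3 -m crank '[{"travel":[-3,-7,30],"dr":[0,0,0],"grip":0},{"travel":[-2,-7,30],"dr":[0,0,0],"grip":0},{"travel":[0,0,23],"dr":[0,0,0],"grip":0},{"travel":[0,0,0],"dr":[0,0,0],"grip":0},{"travel":[0,0,0],"dr":[0,0,0],"grip":0}]'
python3 - <<'E'
from h import *
a=ctrl.capture("top");b=ctrl.capture("scene")
print(go([.517,.205,.095]),ctrl.get_obs()['contact_force'],ctrl.get_obs()['tcp_pos'])
cv2.imwrite("pics/c1.png",np.vstack([cv2.resize(a[180:300,215:375],(640,300)),cv2.resize(b[130:240,270:440],(640,300))])[:,:,::-1])
E
```

```text
t: 2.18
tcp_pos: [0.5195, 0.2157, 0.1354]
tool_rot: [-0.004, 0.783, -0.622, -0.007]
contact_force: [1.5, -0.1, 1.0]
opening: 0.0001
[10.13944902  4.94564604 41.18854226] [-0.43411542 -0.74597098  0.09213603] [0.51973151 0.21537834 0.13633513]
```

View pics/c1.png

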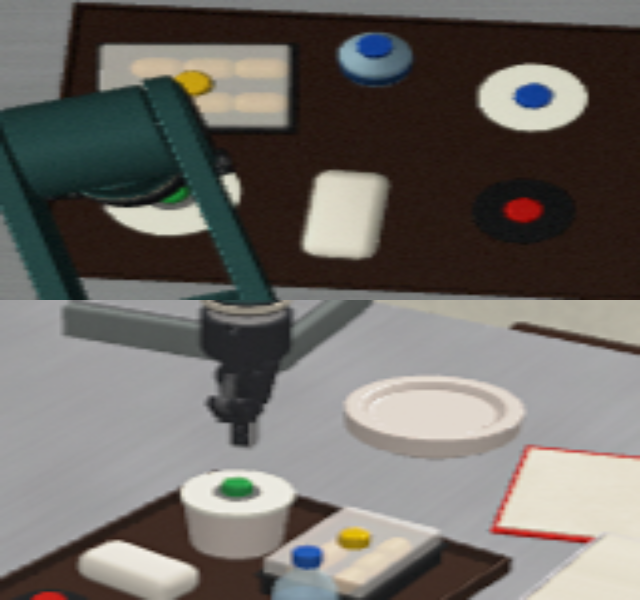

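```bash
python3 -m crank '[{"travel":[5,3,10],"dr":[0,0,0],"grip":0},{"travel":[4,1,10],"dr":[0,0,0],"grip":0},{"travel":[0,0,8],"dr":[0,0,0],"grip":0},{"travel":[0,0,0],"dr":[0,0,0],"grip":0},{"travel":[0,0,0],"dr":[0,0,0],"grip":0}]'
python3 - <<'E'
from h import *
o=ctrl.get_obs();print(go([.517,.205,.085]),o['contact_force'],o['tcp_pos'],R.from_quat(np.roll(o["tool_rot"],-1)).apply([0,0,1]))
E
```

```text
t: 2.7
tcp_pos: [0.5206, 0.204, 0.1123]
tool_rot: [-0.009, 0.782, -0.623, -0.003]
contact_force: [-0.2, 1.5, 0.7]
opening: 0.0002
[-1.32436376  3.52939243 27.31957115] [-0.15838611  1.45436446  0.72878047] [0.52056144 0.20401737 0.11232984] [ 0.00638561  0.01754069 -0.99982576]
```

```bash
python3 -m crank '[{"travel":[-1,3,6],"dr":[-0.01,0.015,0],"grip":0},{"travel":[0,0,5],"dr":[0,0,0],"grip":0},{"travel":[0,0,3],"dr":[0,0,0],"grip":0},{"travel":[0,0,0],"dr":[0,0,0],"grip":0},{"travel":[0,0,0],"dr":[0,0,0],"grip":0}]'
cat >> h.py <<'E'
def rep(p):
    o=ctrl.get_obs(); r=R.from_quat(np.roll(o["tool_rot"],-1)); v=r.inv().apply([0,0,-1])
    print("t",o["t"],"tcp",(o["tcp_pos"]*1e3).round(1),"F",o["contact_force"].round(2),"go",go(p).round(1),"dr",[round(-v[1],3),round(v[0],3)])
E
python3 -c "
from h import *
rep([.517,.205,.085])"
```

```text
t: 3.12
tcp_pos: [0.5176, 0.2046, 0.0978]
tool_rot: [-0.0, 0.782, -0.623, 0.001]
contact_force: [0.1, -0.3, 0.1]
opening: -0.0001
t 3.1167 tcp [517.6 204.6  97.8] F [ 0.08 -0.31  0.13] go [-0.5  0.5 12.8] dr [np.float64(-0.001), np.float64(-0.001)]
```

```bash
python3 -m crank '[{"travel":[0,0,3],"dr":[0,0,0],"grip":0},{"travel":[0,0,3],"dr":[0,0,0],"grip":0},{"travel":[0,0,2],"dr":[0,0,0],"grip":0},{"travel":[0,0,2],"dr":[0,0,0],"grip":0},{"travel":[0,0,0],"dr":[0,0,0],"grip":0}]'
python3 -c "
from h import *
rep([.517,.205,.079])"; python3 -m crank '[{"travel":[0,0,2],"dr":[0,0,0],"grip":0},{"travel":[0,0,2],"dr":[0,0,0],"grip":0},{"travel":[0,0,0],"dr":[0,0,0],"grip":0}]'
python3 -c "
from h import *
rep([.517,.205,.079])"
```

```text
t: 3.53
tcp_pos: [0.5182, 0.205, 0.0877]
tool_rot: [-0.001, 0.782, -0.623, 0.001]
contact_force: [-0.3, -0.5, 2.5]
opening: -0.0001
t 3.5333 tcp [518.2 205.   87.7] F [-0.31 -0.48  2.53] go [-0.2  1.2  8.7] dr [np.float64(-0.002), np.float64(-0.001)]
t: 3.78
tcp_pos: [0.5183, 0.2051, 0.0844]
tool_rot: [-0.001, 0.782, -0.623, 0.001]
contact_force: [0.3, 0.3, 2.6]
opening: -0.0002
t 3.7833 tcp [518.3 205.1  84.4] F [0.27 0.34 2.6 ] go [-0.2  1.3  5.4] dr [np.float64(-0.003), np.float64(-0.0)]
```

```bash
python3 -m crank '[{"travel":[0,0,2],"dr":[0,0,0],"grip":0},{"travel":[0,0,2],"dr":[0,0,0],"grip":0},{"travel":[0,0,1],"dr":[0,0,0],"grip":0},{"travel":[0,0,0],"dr":[0,0,0],"grip":0}]'
python3 -c "
from h import *
rep([.517,.205,.079])"
```

```text
t: 4.12
tcp_pos: [0.5184, 0.2051, 0.0796]
tool_rot: [-0.001, 0.782, -0.623, 0.001]
contact_force: [-1.6, -0.1, 2.9]
opening: -0.0001
t 4.1167 tcp [518.4 205.1  79.6] F [-1.55 -0.13  2.86] go [-0.2  1.4  0.6] dr [np.float64(-0.004), np.float64(-0.0)]
```

```bash
python3 -m crank '[{"travel":[0,0,-5],"dr":[0,0,0],"grip":0},{"travel":[0,0,-15],"dr":[0,0,0],"grip":0},{"travel":[0,0,-25],"dr":[0,0,0],"grip":0},{"travel":[0,0,-20],"dr":[0,0,0],"grip":0},{"travel":[8,-24,0],"dr":[0,0,0],"grip":0},{"travel":[8,-24,0],"dr":[0,0,0],"grip":0},{"travel":[8,-24,0],"dr":[0,0,0],"grip":0},{"travel":[8,-20,0],"dr":[0,0,0],"grip":0},{"travel":[5,-10,0],"dr":[0,0,0],"grip":0},{"travel":[0,0,0],"dr":[0,0,0],"grip":0},{"travel":[0,0,0],"dr":[0,0,0],"grip":0}]'
python3 - <<'E'
from h import *
rep([.641,.191,.11])
b=ctrl.capture("scene")
u=blobs("scene",b,"green");print(u)
cv2.imwrite("pics/c2.png",cv2.resize(b[130:260,270:440],(680,520))[:,:,::-1])
E
```

```text
t: 5.03
tcp_pos: [0.6294, 0.1913, 0.1458]
tool_rot: [-0.001, 0.782, -0.623, 0.001]
contact_force: [-0.2, 0.2, -1.4]
opening: 0.0001
t 5.0333 tcp [629.4 191.3 145.8] F [-0.19  0.16 -1.41] go [  2.9 -11.1  35.8] dr [np.float64(-0.002), np.float64(-0.001)]
[(array([332.40740741, 199.44444444]), np.int32(27))]
```

View pics/c2.png

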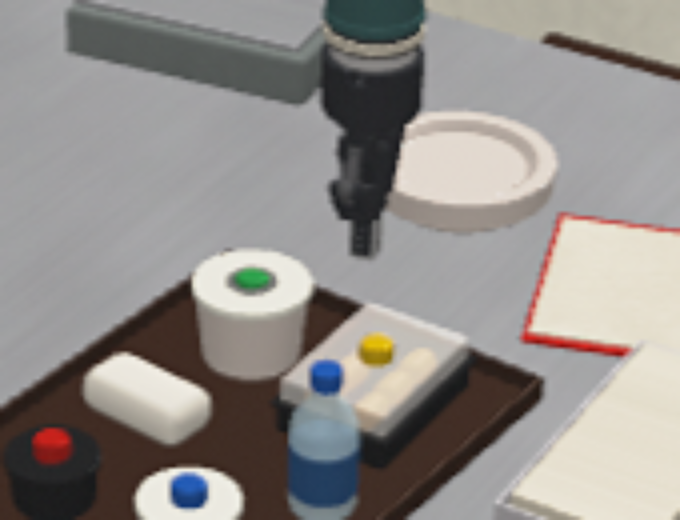

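Green is sunk (flat at about crop (252,279)) and the tub hasn't moved. Yellow next.

```bash
python3 -m crank '[{"travel":[3,-7,10],"dr":[0,0,0],"grip":0},{"travel":[0,-4,15],"dr":[0,0,0],"grip":0},{"travel":[0,0,15],"dr":[0,0,0],"grip":0},{"travel":[0,0,10],"dr":[0,0,0],"grip":0},{"travel":[0,0,5],"dr":[0,0,0],"grip":0},{"travel":[0,0,0],"dr":[0,0,0],"grip":0},{"travel":[0,0,0],"dr":[0,0,0],"grip":0}]'
python3 -c "
from h import *
rep([.641,.191,.059])"
```

```text
t: 5.67
tcp_pos: [0.6371, 0.1922, 0.0832]
tool_rot: [0.001, 0.783, -0.622, -0.001]
contact_force: [0.4, -0.4, 0.5]
opening: 0.0
t 5.6667 tcp [637.1 192.2  83.2] F [ 0.37 -0.39  0.52] go [ 2.  -3.6 24.2] dr [np.float64(0.003), np.float64(-0.0)]
```

```bash
python3 -m crank '[{"travel":[2,-4,5],"dr":[0,0,0],"grip":0},{"travel":[0,0,3],"dr":[0,0,0],"grip":0},{"travel":[0,0,2],"dr":[0,0,0],"grip":0},{"travel":[0,0,2],"dr":[0,0,0],"grip":0},{"travel":[0,0,2],"dr":[0,0,0],"grip":0},{"travel":[0,0,2],"dr":[0,0,0],"grip":0},{"travel":[0,0,0],"dr":[0,0,0],"grip":0}]'
python3 -c "
from h import *
rep([.641,.191,.059])"
```

```text
t: 6.25
tcp_pos: [0.6433, 0.1915, 0.0689]
tool_rot: [-0.001, 0.783, -0.621, 0.001]
contact_force: [-0.9, -1.1, 2.0]
opening: 0.0002
t 6.25 tcp [643.3 191.5  68.9] F [-0.85 -1.1   1.97] go [-0.   2.4  9.9] dr [np.float64(-0.002), np.float64(-0.0)]
```

```bash
python3 -m crank '[{"travel":[0,0,2],"dr":[0,0,0],"grip":0},{"travel":[0,0,2],"dr":[0,0,0],"grip":0},{"travel":[0,0,2],"dr":[0,0,0],"grip":0},{"travel":[0,0,2],"dr":[0,0,0],"grip":0},{"travel":[0,0,0],"dr":[0,0,0],"grip":0}]'
python3 -c "
from h import *
rep([.641,.191,.059])"
```

```text
t: 6.67
tcp_pos: [0.6436, 0.1916, 0.0626]
tool_rot: [-0.001, 0.783, -0.621, 0.001]
contact_force: [-1.7, -0.4, 2.2]
opening: 0.0001
t 6.6667 tcp [643.6 191.6  62.6] F [-1.75 -0.4   2.18] go [-0.   2.6  3.6] dr [np.float64(-0.003), np.float64(-0.0)]
```

```bash
python3 -m crank '[{"travel":[0,0,2],"dr":[0,0,0],"grip":0},{"travel":[0,0,2],"dr":[0,0,0],"grip":0},{"travel":[0,0,0],"dr":[0,0,0],"grip":0}]'
python3 -c "
from h import *
rep([.641,.191,.059])"
```

```text
t: 6.92
tcp_pos: [0.6438, 0.1916, 0.0588]
tool_rot: [-0.001, 0.783, -0.621, 0.001]
contact_force: [-1.3, -1.3, 3.5]
opening: -0.0001
t 6.9167 tcp [643.8 191.6  58.8] F [-1.32 -1.3   3.45] go [-0.   2.8 -0.2] dr [np.float64(-0.004), np.float64(-0.0)]
```

```bash
python3 -m crank '[{"travel":[0,0,-5],"dr":[0,0,0],"grip":0},{"travel":[0,0,-20],"dr":[0,0,0],"grip":0},{"travel":[0,0,-35],"dr":[0,0,0],"grip":0},{"travel":[0,0,-35],"dr":[0,0,0],"grip":0},{"travel":[0,0,-30],"dr":[0,0,0],"grip":0},{"travel":[0,0,0],"dr":[0,0,0],"grip":0},{"travel":[30,10,0],"dr":[0,0,0],"grip":0},{"travel":[30,10,0],"dr":[0,0,0],"grip":0},{"travel":[30,10,0],"dr":[0,0,0],"grip":0},{"travel":[30,10,0],"dr":[0,0,0],"grip":0},{"travel":[30,10,0],"dr":[0,0,0],"grip":0},{"travel":[30,10,0],"dr":[0,0,0],"grip":0},{"travel":[20,7,0],"dr":[0,0,0],"grip":0},{"travel":[10,3,0],"dr":[0,0,0],"grip":0},{"travel":[0,0,0],"dr":[0,0,0],"grip":0},{"travel":[0,0,0],"dr":[0,0,0],"grip":0}]'
python3 - <<'E'
from h import *
rep([.623,-.049,.11])
b=ctrl.capture("top")
u=blobs("top",b,"blue");print([(p.round(1),a,ray("top",p,.0735).round(4)) for p,a in u])
cv2.imwrite("pics/c3.png",cv2.resize(b[170:310,215:395],(720,560))[:,:,::-1])
E
```

```text
t: 8.25
tcp_pos: [0.6231, -0.0354, 0.1815]
tool_rot: [-0.001, 0.785, -0.62, 0.0]
contact_force: [0.7, 0.3, -0.4]
opening: 0.0
t 8.25 tcp [623.1 -35.4 181.5] F [ 0.75  0.26 -0.43] go [13.3  3.4 71.4] dr [np.float64(-0.002), np.float64(0.001)]
[(array([308.1, 198. ]), np.int32(67), array([0.6808, 0.0636, 0.0735])), (array([347.8, 219.2]), np.int32(46), array([ 0.6189, -0.0478,  0.0735]))]
```

View pics/c3.png

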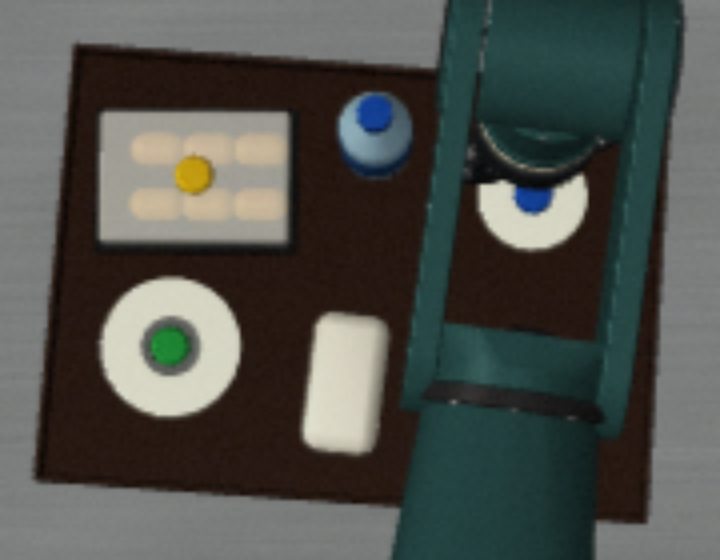

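Nothing has shifted: the box, tub and bottle are where they were. Blue's blob is partly hidden by the arm, so I'm keeping the first fix.

```bash
python3 -m crank '[{"travel":[8,2,15],"dr":[0,0,0],"grip":0},{"travel":[5,1,25],"dr":[0,0,0],"grip":0},{"travel":[0,0,25],"dr":[0,0,0],"grip":0},{"travel":[0,0,15],"dr":[0,0,0],"grip":0},{"travel":[0,0,5],"dr":[0,0,0],"grip":0},{"travel":[0,0,0],"dr":[0,0,0],"grip":0},{"travel":[0,0,0],"dr":[0,0,0],"grip":0}]'
python3 -c "
from h import *
rep([.623,-.049,.067])"
```

```text
t: 8.88
tcp_pos: [0.6269, -0.0366, 0.0954]
tool_rot: [-0.004, 0.79, -0.614, 0.001]
contact_force: [1.0, 0.6, -0.3]
opening: -0.0001
t 8.8833 tcp [626.9 -36.6  95.4] F [ 0.95  0.58 -0.29] go [11.1  7.1 28.3] dr [np.float64(-0.009), np.float64(0.003)]
```

```bash
python3 -m crank '[{"travel":[8,5,4],"dr":[-0.005,0.003,0],"grip":0},{"travel":[4,2,3],"dr":[0,0,0],"grip":0},{"travel":[0,0,0],"dr":[0,0,0],"grip":0},{"travel":[0,0,0],"dr":[0,0,0],"grip":0}]'
python3 -c "
from h import *
rep([.623,-.049,.067])"
```

```text
t: 9.22
tcp_pos: [0.6253, -0.0499, 0.092]
tool_rot: [-0.003, 0.79, -0.613, 0.004]
contact_force: [0.1, -0.4, 0.5]
opening: 0.0003
t 9.2167 tcp [625.3 -49.9  92. ] F [ 0.12 -0.37  0.46] go [-1.5  2.3 24.9] dr [np.float64(-0.01), np.float64(-0.003)]
```

```bash
python3 -m crank '[{"travel":[-1,2,4],"dr":[-0.008,0,0],"grip":0},{"travel":[0,0,4],"dr":[0,0,0],"grip":0},{"travel":[0,0,3],"dr":[0,0,0],"grip":0},{"travel":[0,0,2],"dr":[0,0,0],"grip":0},{"travel":[0,0,2],"dr":[0,0,0],"grip":0},{"travel":[0,0,0],"dr":[0,0,0],"grip":0}]'
python3 -c "
from h import *
rep([.623,-.049,.067])"
```

```text
t: 9.72
tcp_pos: [0.6243, -0.0503, 0.0777]
tool_rot: [-0.001, 0.79, -0.613, 0.003]
contact_force: [-1.1, -0.7, 0.8]
opening: -0.0005
t 9.7167 tcp [624.3 -50.3  77.7] F [-1.13 -0.72  0.8 ] go [-1.6  1.  10.7] dr [np.float64(-0.005), np.float64(-0.004)]
```

```bash
python3 -m crank '[{"travel":[0,0,2],"dr":[0,0,0],"grip":0},{"travel":[0,0,2],"dr":[0,0,0],"grip":0},{"travel":[0,0,2],"dr":[0,0,0],"grip":0},{"travel":[0,0,2],"dr":[0,0,0],"grip":0},{"travel":[0,0,2],"dr":[0,0,0],"grip":0},{"travel":[0,0,0],"dr":[0,0,0],"grip":0}]'
python3 -c "
from h import *
rep([.623,-.049,.067])"
```

```text
t: 10.22
tcp_pos: [0.6244, -0.0503, 0.0685]
tool_rot: [-0.001, 0.79, -0.613, 0.004]
contact_force: [-0.4, -0.0, 2.8]
opening: 0.0004
t 10.2167 tcp [624.4 -50.3  68.5] F [-0.36 -0.03  2.84] go [-1.6  1.   1.5] dr [np.float64(-0.005), np.float64(-0.005)]
```

```bash
python3 -m crank '[{"travel":[0,0,2],"dr":[0,0,0],"grip":0},{"travel":[0,0,0],"dr":[0,0,0],"grip":0}]'
python3 -m crank '[{"travel":[0,0,-5],"dr":[0,0,0],"grip":0},{"travel":[0,0,-20],"dr":[0,0,0],"grip":0},{"travel":[0,0,-35],"dr":[0,0,0],"grip":0},{"travel":[0,0,-35],"dr":[0,0,0],"grip":0},{"travel":[0,0,-30],"dr":[0,0,0],"grip":0},{"travel":[0,0,0],"dr":[0,0,0],"grip":0},{"travel":[30,15,0],"dr":[0,0,0],"grip":0},{"travel":[30,15,0],"dr":[0,0,0],"grip":0},{"travel":[30,15,0],"dr":[0,0,0],"grip":0},{"travel":[30,15,0],"dr":[0,0,0],"grip":0},{"travel":[30,15,0],"dr":[0,0,0],"grip":0},{"travel":[30,15,0],"dr":[0,0,0],"grip":0},{"travel":[30,15,0],"dr":[0,0,0],"grip":0},{"travel":[15,8,0],"dr":[0,0,0],"grip":0},{"travel":[0,0,0],"dr":[0,0,0],"grip":0},{"travel":[0,0,0],"dr":[0,0,0],"grip":0}]'
python3 - <<'E'
from h import *
a=ctrl.capture("top");b=ctrl.capture("scene")
for n,i in(("top",a),("scene",b)):
    for c in HUE: print(n,c,[(p.round(1).tolist(),int(k)) for p,k in blobs(n,i,c)])
cv2.imwrite("pics/c4.png",np.vstack([cv2.resize(a[180:300,215:385],(540,300)),cv2.resize(b[180:295,240:410],(540,300))])[:,:,::-1])
E
```

```text
t: 10.38
tcp_pos: [0.6244, -0.0503, 0.0667]
tool_rot: [-0.001, 0.79, -0.613, 0.004]
contact_force: [-2.2, -0.1, 4.4]
opening: 0.0
t: 11.72
tcp_pos: [0.5693, -0.3044, 0.1905]
tool_rot: [-0.001, 0.792, -0.611, 0.002]
contact_force: [0.2, -0.7, 0.0]
opening: -0.0002
top green [([257.0, 256.0], 69)]
top yellow [([262.9, 213.2], 70)]
top blue [([308.1, 198.0], 67), ([347.6, 218.3], 59)]
top red [([345.4, 263.5], 80)]
scene green [([332.4, 199.4], 27)]
scene yellow [([363.6, 218.4], 33)]
scene blue [([351.1, 224.0], 49), ([350.5, 249.7], 162), ([316.9, 253.9], 36), ([262.9, 285.0], 73)]
scene red [([404.5, 214.6], 22), ([282.5, 241.0], 78)]
```

View pics/c4.png

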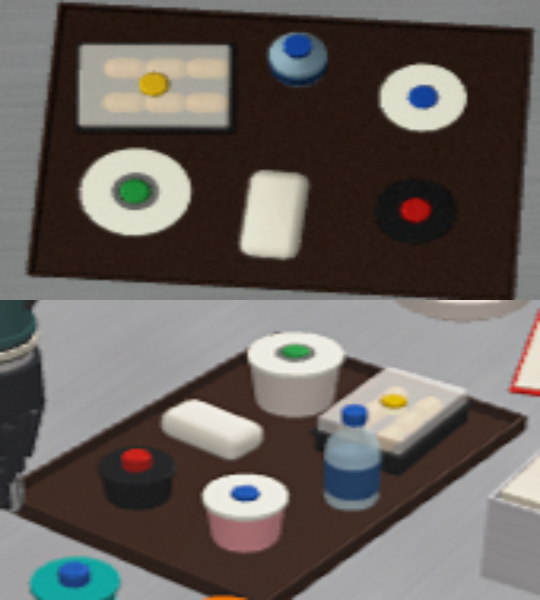

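All three bubbles have sunk, red still stands proud, and nothing has moved.

```bash
python3 -c "
from station import ctrl
print(ctrl.finish_job())"
```

```text
the job is handed in; nothing more can be done
None
```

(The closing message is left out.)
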